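# Take the drained oil jug off its stand and set it upright on the oil mat

### The arm

A 6-joint arm with a two-finger parallel gripper is mounted at the origin on the work surface. World frame = base frame: x ahead of the robot, y to its left, z up, the work surface at z = 0. Lengths are in m, angles in rad, forces in N, time in s.
With the tool pointing down it reaches from about 0.3 to 0.875 m from the base axis. Payload 6.4 kg.
Tool frame: the origin (TCP) lies on the centre line of the jaws, within the pads' length; the fingertips stand finger_overhang ahead of it and the grasp point (between the pads) lies 8 mm behind it (finger_overhang is the distance from the TCP to the fingertips, in m); z points along the fingers, y is the line along which they close (so a half turn about z gives the same grasp; the last joint's range is limited). The gripper opens to 88 mm and grips with 3 to 60 N. Pads are 18 mm wide; open, the fingers measure 123 mm over their backs; the gripper's body (75 mm by 187 mm) begins 45 mm behind the grasp point.
Start: joints at [1.089, 0.181, 1.607, -0, 1.354, -0.206], TCP at [0.157, 0.553, 0.25] pointing down, gripper open.
Joint ranges: [-2.99, 2.99], [-0.89, 2.07], [0.3, 2.58], [-1.14, 4.28], [0, 2.63], [-3.12, 3.12]. Speed limits (rad/s): [2.57, 2.57, 3.01, 3.14, 3.14, 3.14].

### API

Orientations are given as a unit quaternion [w, x, y, z].
In Python, from cell import * gives the robot as it stands.
- The arm moves only by the tool carry_out, never from a script. Its argument "commands" is a list of rows, each a list of 3 entries, a list of its own where there are three numbers: the turn, a rotation vector about the tool's x, y, z in rad, then the shift along the tool's x, y, z in cm, then the finger opening in cm, from 0 to 8.81. A call has 1 to 20 rows; each row shifts and turns the commanded pose from where the row before left it, along the tool's axes as they then stand; what a row does not reach is not made up. A row lasts 1/8 s, in which the tool goes at most 62.5 mm and 10.7 degrees, less where a joint would pass 70% of its speed; a pose out of reach is approached as far as the arm can. A call with a gripper value outside its range is refused whole. The fingers move at their own pace and stop on an object; the grip force is fixed at half the most. Time passes only in rows, so rows that do not move let the fingers close. It gives the time, the measured TCP pose, the force, the opening and the grip force at its end, in the units of the state.
- sense(): the state, without advancing time (a new reading comes with each control period).
- snapshot(name): name is "scene" or "side" or "wrist"; returns the picture (420x560x3 uint8, red, green, blue); there is no depth.
- camera_info(name): a dict with "mtx" (3x3 intrinsics, pixels), "T" (4x4, takes a point from camera to world coordinates); the wrist camera has in their place "mount" (4x4, takes a point from camera to tool coordinates, whose origin is the TCP and whose axes are the flange's). Camera axes: x right, y down, z forward; pixel columns grow to the right and rows downward; lengths in m; the calibration is good to about 2 mm. A picture is of the moment at which its call begins: read the wrist's pose just before it. camera_info takes no time and is no camera call.
- job_done(): hands the job in; it is judged then, once.
The state is a dict: "t": time; "joints": joint angles; "qvel": joint speeds; "effort": joint torques, N m; "ee_pos": TCP position; "ee_rot": TCP orientation; "ft_force": force on the tool from outside, world axes, zero at the start; "torque": the same for the moment, N m; "gripper_width": opening from 0.0 (shut) to 1.0 (fully open); "grip_force": force on a finger pad.
Only numpy, scipy, OpenCV 4.12 (cv2) and the standard library are available. Lean on these libraries where they do the work, as an engineer would, in place of code of your own. Each camera call takes 0.05 s, during which the arm holds its last target. There are 200 camera calls.

### The job

The square oil jug has drained and stands upside down on its drip stand: lift it off and stand it right way up on the black rubber mat, midway between the tall bottle and the squat tin, with its handle pointing to the robot's right, square to the mat's long edge. Do not let the jug drop or fall over out of the hand, and do not push the bottle, the tin or the other loose things around them about.

Things in the scene. Friction and masses are not known exactly. Their poses are not given: they have to be found in the camera images.
- jug: Empty sheet-steel oil jug, 0.25 to 0.45 kg. Body 90 x 90 mm, 140 mm tall, walls 4 mm, top open; too wide for a good grip. Origin: centre of its bottom's outside. z runs from bottom to mouth (down while upside down); -x points to the handle. The +x face is flat, so it lies steady on it, handle uppermost; in that face's plane a rounded pouring beak stands 16 mm above the rim.
- jug_grip (a point): Centre of the grip bar of the jug's black D-shaped handle: 87 mm from the jug's axis (-x), 72 mm above its bottom. The bar runs along the jug's z, 14 mm wide (jug y), 16 mm deep (jug x), 74 mm long between the two legs to the body; 34 mm free between bar and body.
- stand: Drip stand, fixed: steel tray 170 x 150 x 18 mm (x, y, z) with two angle-iron rails along x on posts. They carry the jug's rim 55 mm above the bench; the rails' outer edges rise 14 mm and end stops 10 mm above them, 2 to 3 mm clear of the jug, so lift it straight up first. Origin: centre of its underside. At the start the jug's handle points to the stand's -x, roughly to the robot's right.
- mat: Black rubber mat, fixed, 380 (x) x 220 (y) x 4 mm, its length pointing roughly away from the robot. Origin: centre of its underside; -y points to the long edge on the robot's right-hand side.
- bottle: Tall grey bottle, 68 mm across, 190 mm high, standing near the near or the far end of the mat. Origin: centre of its underside.
- tin: Squat tin, 80 mm across, 80 mm high, near the other end of the mat; the two may be either way round. Their centres are 240 to 280 mm apart. Origin: centre of its underside.
- spanner: Spanner 150 mm long lying along the mat's left-hand long edge. Bystander.
- aerosol: Small white spray can, 54 mm across, 120 mm high, standing close to the stand on the side away from the jug's handle. Bystander.
- funnel: Grey funnel standing mouth down, 100 mm across, 110 mm high, towards the back of the bench. Bystander.
- jar: White jar with a black lid, 70 mm across, 70 mm high, towards the back of the bench beside the funnel. Bystander.
Things that resemble listed ones, but are neither listed nor needed, are in the scene too. Leave any pink or turquoise look-alike of the bottle alone.

How it is judged:
By the outcome, as a careful person would: the job done as asked, in the order asked, and still so for the second after the job is handed in, with the robot touching nothing.
It also fails if it takes over 72 s, if anything falls off the work surface, if the arm or the gripper's body presses on something with over 40 N, if the wrist force passes 120 N, or if a joint passes its speed limit or range.

## Working session

There is one attempt and no reset: what is moved stays moved. The work goes in short steps, Python scripts to look and compute and a tool call to move; the robot and the scene stay as the last step left them, time stands still between calls to the robot, and variables do not carry over. Pictures are saved under pics/ and viewed, at most 10 in all, crops included, and the job is handed in when it is done.

Besides the shell and the picture viewer there is one more tool, called after "Call:" by a JSON object that holds its "op" and its "data", one argument or row to a line. carry_out: Moves the arm, as the interface text tells. Its arguments: {"type":"object","properties":{"commands":{"type":"array"}},"required":["commands"]}

```bash
mkdir -p pics; python3 - <<'E'
from cell import *
import cv2,numpy as np
s=sense();print({k:np.round(v,3) for k,v in s.items()})
for n in("scene","side"):
    im=snapshot(n);cv2.imwrite(f"pics/{n}0.png",cv2.resize(im[:,:,::-1],(800,600),interpolation=cv2.INTER_CUBIC))
    c=camera_info(n);print(n,c["mtx"],np.round(c["T"],3))
print(camera_info("wrist"))
E
```

```text
{'t': np.float64(0.0), 'joints': array([ 1.089,  0.182,  1.608,  0.   ,  1.354, -0.206]), 'qvel': array([-0.001,  0.001,  0.001, -0.003,  0.   , -0.   ]), 'effort': array([ 0.0000e+00, -4.3388e+01, -3.4185e+01,  7.0000e-02,  3.9000e-02,
       -0.0000e+00]), 'ee_pos': array([0.156, 0.553, 0.249]), 'ee_rot': array([-0.   ,  0.137,  0.991, -0.001]), 'ft_force': array([-0.316,  0.17 , -0.092]), 'torque': array([ 0.025, -0.035, -0.011]), 'grip_force': np.float64(0.0), 'gripper_width': np.float64(1.001)}
scene [[424.59525809   0.         279.46656945]
 [  0.         424.59525809 213.898915  ]
 [  0.           0.           1.        ]] [[-0.624  0.618 -0.479  1.025]
 [ 0.782  0.489 -0.387  0.48 ]
 [-0.005 -0.616 -0.788  0.951]
 [ 0.     0.     0.     1.   ]]
side [[380.01887048   0.         272.94945233]
 [  0.         380.01887048 205.69200906]
 [  0.           0.           1.        ]] [[ 0.979 -0.157  0.132  0.365]
 [-0.204 -0.691  0.694 -0.746]
 [-0.018 -0.706 -0.708  0.93 ]
 [ 0.     0.     0.     1.   ]]
{'mtx': array([[307.7725432 ,   0.        , 278.02504724],
       [  0.        , 307.7725432 , 207.60468061],
       [  0.        ,   0.        ,   1.        ]]), 'mount': array([[ 1.03235605e-03, -9.49581144e-01, -3.13519673e-01,
         8.18616205e-02],
       [ 9.99999427e-01,  1.06877168e-03,  5.57222405e-05,
         1.36435979e-03],
       [ 2.82168160e-04, -3.13519551e-01,  9.49581703e-01,
        -1.34800578e-01],
       [ 0.00000000e+00,  0.00000000e+00,  0.00000000e+00,
         1.00000000e+00]])}
```

View pics/scene0.png

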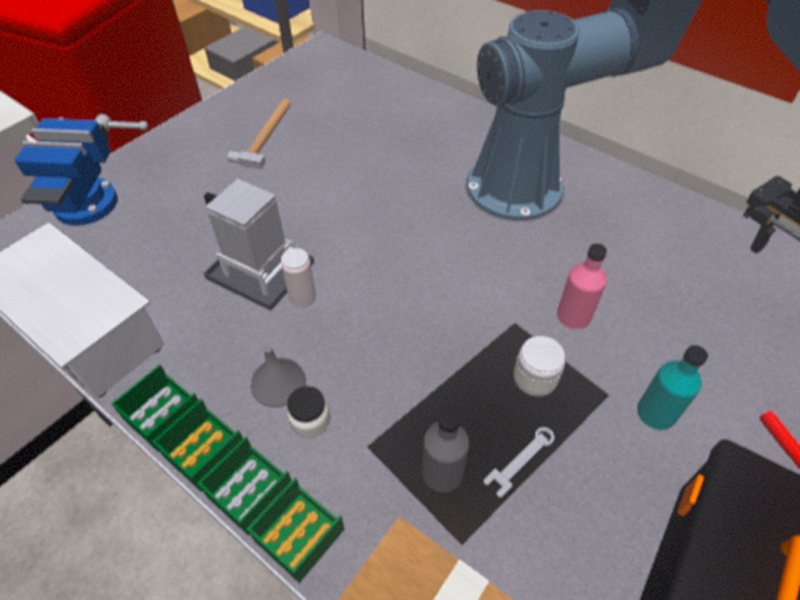

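View pics/side0.png

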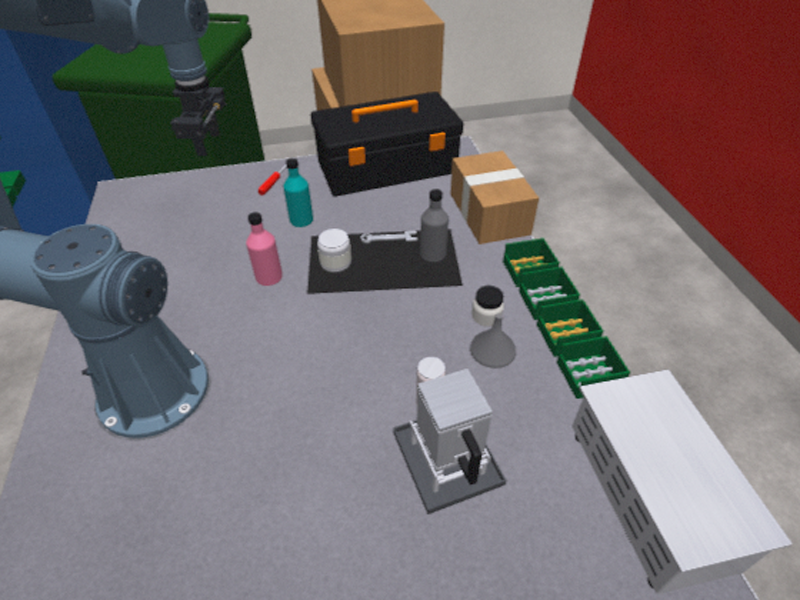

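```bash
cat > h.py <<'E'
from cell import *
import cv2,numpy as np
from scipy.spatial.transform import Rotation as R
from scipy.optimize import least_squares
C={n:camera_info(n) for n in("scene","side")}
def P(n,X,T=None,M=None):
    T=C[n]["T"] if T is None else T; M=C[n]["mtx"] if M is None else M
    c=(np.atleast_2d(X)-T[:3,3])@T[:3,:3]; u=c@M.T; return u[:,:2]/u[:,2:]
def ray(n,uv,z,T=None,M=None):
    T=C[n]["T"] if T is None else T; M=C[n]["mtx"] if M is None else M
    d=T[:3,:3]@np.linalg.inv(M)@np.r_[uv,1]; return T[:3,3]+d*(z-T[2,3])/d[2]
def wristT():
    s=sense(); q=s["ee_rot"]; A=np.eye(4); A[:3,:3]=R.from_quat(np.r_[q[1:],q[0]]).as_matrix(); A[:3,3]=s["ee_pos"]
    return A@camera_info("wrist")["mount"]
def crop(im,x,y,w,h,k):
    c=cv2.resize(im[y:y+h,x:x+w,::-1],None,fx=k,fy=k,interpolation=cv2.INTER_CUBIC)
    for i in range(0,w,10):
        cv2.line(c,(i*k,0),(i*k,8 if (x+i)%50 else 20),(0,255,255),1)
    for i in range(0,h,10): cv2.line(c,(0,i*k),(8 if (y+i)%50 else 20,i*k),(0,255,255),1)
    return c
E
python3 - <<'E'
from h import *
a=snapshot("scene");b=snapshot("side")
cv2.imwrite("pics/jug.png",np.hstack([crop(a,140,120,80,100,5),crop(b,275,255,80,110,5)[:500]]))
m1=crop(a,250,220,180,165,3); m2=crop(b,210,125,125,85,3)
o=np.zeros((600,800,3),np.uint8);
m1=crop(a,255,225,175,155,3); o[:465,:525]=m1
o2=crop(b,210,125,130,85,6)[:510]; cv2.imwrite("pics/matside.png",o2)
cv2.imwrite("pics/matscene.png",crop(a,255,225,175,155,4)[:600])
E
```

```text
(no output)
```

View pics/jug.png

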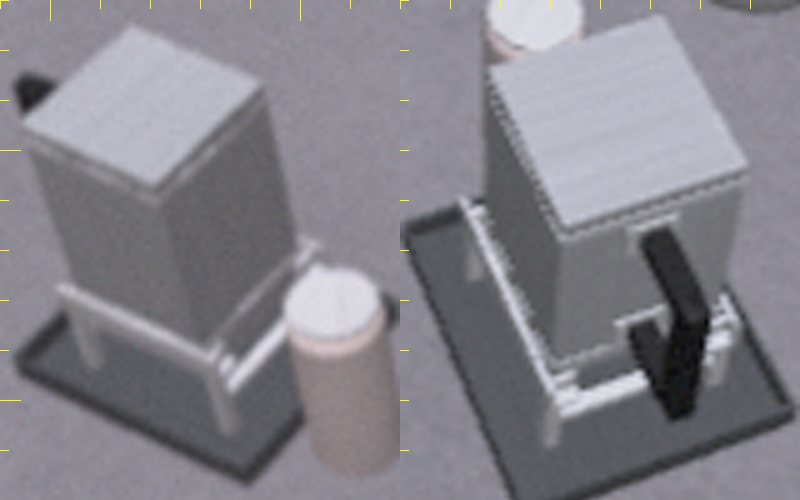

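View pics/matside.png

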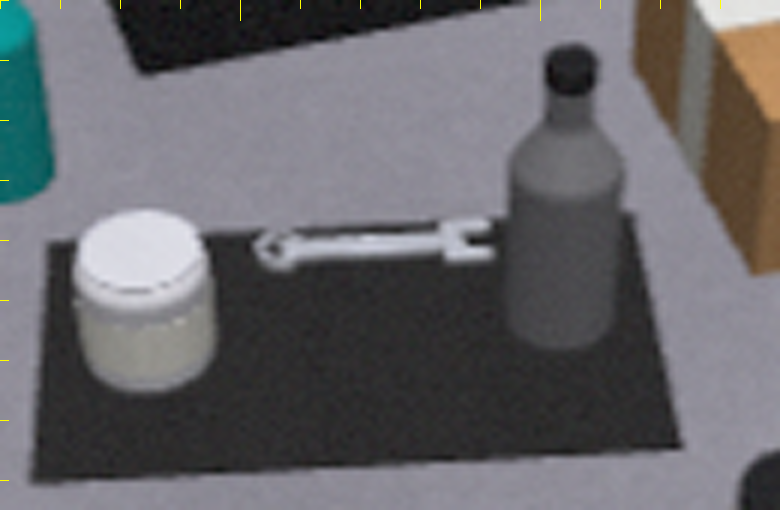

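View pics/matscene.png

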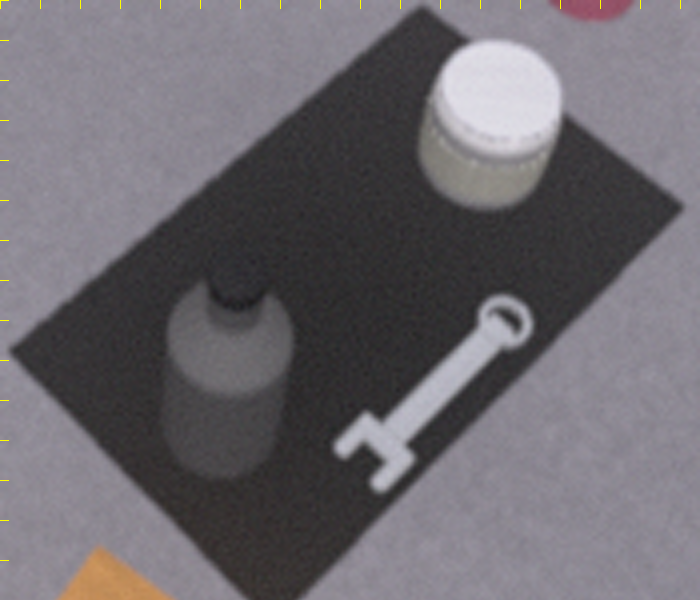

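```bash
cat > m.py <<'E'
from h import *
import cell
print([n for n in dir(cell) if not n.startswith('_')])
f=lambda x0,y0,k,L:[((u+.5)/k-.5+x0,(v+.5)/k-.5+y0) for u,v in L]
js=np.array(f(140,120,5,[(135,27),(262,87),(155,188),(25,125)]))
jd=np.array(f(275,255,5,[(88,70),(258,17),(347,163),(168,230)]))
# match corners: generic square at (x,y,z,yaw)
def sq(p,hx,hy):
    c,s=np.cos(p[3]),np.sin(p[3]);a=np.array([(hx,hy),(-hx,hy),(-hx,-hy),(hx,-hy)])
    return np.c_[p[0]+a[:,0]*c-a[:,1]*s,p[1]+a[:,0]*s+a[:,1]*c,np.full(4,p[2])]
def fit(p0,hx,hy,ps,pd,fs=None):
    def r(p):
        X=sq(p,hx,hy);o=[]
        for n,q in(("scene",ps),("side",pd)):
            u=P(n,X);o+=[(q_-u[np.argmin(((u-q_)**2).sum(1))]) for q_ in q]
        return np.ravel(o)
    s=least_squares(r,p0);print(np.round(s.x,4),"rms",np.sqrt((s.fun**2).mean()).round(2),np.round(s.fun,1));return s.x
for n,L in(("scene",js),("side",jd)):print(np.mean([ray(n,q,.195) for q in L],0).round(3),[ray(n,q,.195)[:2].round(3) for q in L])
j0=np.mean([ray("side",q,.195) for q in jd],0)
e=ray("side",jd[1],.195)-ray("side",jd[0],.195)
jug=fit([*j0[:2],.195,np.arctan2(e[1],e[0])],.045,.045,js,jd)
ms=np.array(f(255,225,4,[(422,5),(685,208),(10,348)]));md=np.array(f(210,125,6,[(48,243),(632,213),(682,448),(32,482)]))
m0=np.mean([ray("side",q,.004) for q in md],0);e=ray("side",md[2],.004)-ray("side",md[3],.004)
mat=fit([*m0[:2],.004,np.arctan2(e[1],e[0])],.19,.11,ms,md)
def tri(a,b):
    s=least_squares(lambda X:np.r_[P("scene",X)[0]-a,P("side",X)[0]-b],[.5,.2,.05]);print(np.round(s.x,4),np.round(s.fun,1));return s.x
t=tri(f(255,225,4,[(501,90)])[0],f(210,125,6,[(143,251)])[0])
b=tri(f(255,225,4,[(220,435)])[0],f(210,125,6,[(560,313)])[0])
b2=tri(f(255,225,4,[(238,268)])[0],f(210,125,6,[(572,62)])[0])
# stand tray corners(top, z=.018)
for n,L in(("scene",f(140,120,5,[(18,365),(248,483)])),("side",f(275,255,5,[(2,228),(395,410),(117,500)]))):print(n,[ray(n,q,.018)[:2].round(3) for q in L])
E
python3 m.py
```

```text
['MotionError', 'camera_info', 'finger_overhang', 'job_done', 'sense', 'snapshot']
[ 0.555 -0.27   0.195] [array([ 0.516, -0.321]), array([ 0.507, -0.232]), array([ 0.594, -0.22 ]), array([ 0.604, -0.308])]
[ 0.554 -0.278  0.195] [array([ 0.504, -0.24 ]), array([ 0.59 , -0.227]), array([ 0.605, -0.314]), array([ 0.517, -0.329])]
[ 0.5543 -0.2746  0.191   0.1475] rms 0.55 [ 0.9 -0.4 -0.2  0.4  0.  -0.2  1.1 -0.6  0.6 -0.  -0.1  0.4  0.2 -0.4
  1.   0.4]
[ 5.448e-01  2.944e-01  1.000e-04 -1.521e-01] rms 0.34 [ 0.1  0.2 -0.3 -0.1  0.7 -0.6  0.2  0.2  0.1 -0.2  0.2 -0.1  0.6  0.1]
[0.4256 0.3096 0.0814] [-0.4  0.2 -0.5 -0.3]
[6.791e-01 2.886e-01 4.000e-04] [ 0.1 -0.   0.2  0.1]
[0.6745 0.283  0.1922] [-0.3  0.2 -0.5 -0.2]
scene [array([ 0.642, -0.338]), array([ 0.62, -0.17])]
side [array([ 0.467, -0.209]), array([ 0.638, -0.352]), array([ 0.49 , -0.367])]
```

Call:
{"op": "carry_out", "data": {
  "commands": [
    [[0,0,0],[0,0,-3],8.8],
    [[0.15,0,0],[3,0,0],8.8],
    [[0.15,0,0],[3,0,0],8.8],
    [[0,0,0],[0,0,0],8.8]
  ]
}}

```text
t: 0.7
ee_pos: [0.0975, 0.5704, 0.2769]
ee_rot: [-0.021, 0.135, 0.979, -0.15]
ft_force: [-0.1, -0.4, -0.2]
gripper_width: 0.997
grip_force: 0.0
```

```bash
cat > k.py <<'E'
from h import *
def fk(q,p):
    a0,h,L1,e,L2,d6=p
    r=R.from_euler('z',q[0]);A=r*R.from_euler('y',q[1]);B=r*R.from_euler('y',q[1]+q[2])
    T=B*R.from_euler('ZYZ',[q[3],q[4],q[5]])
    return r.apply([a0,0,h])+A.apply([0,0,L1])+B.apply([e,0,L2])+T.apply([0,0,d6]),T
E
python3 - <<'E'
from k import *
import json
import cell
print("fo",cell.finger_overhang)
s=sense();q=s["joints"];print(np.round(q,4),s["ee_pos"],s["ee_rot"])
d=[([1.089,.1815,1.6075,0,1.354,-.206],[.1565,.553,.2495],[0,.137,.991,0]),(list(q),list(s["ee_pos"]),list(s["ee_rot"]))]
json.dump(d,open("d.json","w"))
for q,p,w in d:
    print(np.round((fk(q,[0]*6)[1].inv()*R.from_quat(np.r_[w[1:],w[0]])).as_rotvec(),3))
E
```

```text
fo 0.011
[ 1.2101  0.3755  1.3374 -0.0259  1.7323 -0.0878] [0.09745635 0.57037753 0.27691859] [-0.02102417  0.13460834  0.97920251 -0.15033638]
[-1.00e-03 -1.00e-03  1.57e+00]
[-0.    -0.     1.571]
```

```bash
cat > plan.py <<'E'
from k import *
def cur():
    s=sense();q=s["ee_rot"];return np.array(s["ee_pos"]),R.from_quat(np.r_[q[1:],q[0]])
def tool(y_dir,tilt,roll=0):
    """tool z horizontal heading angle y_dir, tilted 'tilt' below horizontal; tool y horizontal, roll adds half turns"""
    z=np.array([np.cos(y_dir)*np.cos(tilt),np.sin(y_dir)*np.cos(tilt),-np.sin(tilt)])
    y=np.array([-np.sin(y_dir),np.cos(y_dir),0])
    if roll: y=-y
    return R.from_matrix(np.c_[np.cross(y,z),y,z])
def rows(p0,r0,p1,r1,n,grip):
    out=[];p,r=np.array(p0),r0;d=(r0.inv()*r1).as_rotvec()
    for i in range(1,n+1):
        tp=p0+(p1-p0)*i/n; tr=r0*R.from_rotvec(d*i/n)
        w=np.round((r.inv()*tr).as_rotvec(),3)
        v=np.round(r.inv().apply(tp-p)*100,1)   # shift along axes as they stand before the row
        out.append([(w+0.0).tolist(),(v+0.0).tolist(),grip]);p=p+r.apply(v/100);r=r*R.from_rotvec(w)
    print(str(out).replace(' ',''),p.round(4),"deg/row",np.degrees(np.linalg.norm(d))/n,"mm/row",1e3*np.linalg.norm(p1-p0)/n);return p,r
E
python3 - <<'E'
from plan import *
p,r=cur()
r1=R.from_matrix(np.c_[[0,-1,0],[-1,0,0],[0,0,-1]])
r2=R.from_matrix(np.c_[[0,1,0],[1,0,0],[0,0,-1]])
r1=min((r1,r2),key=lambda a:(r.inv()*a).magnitude()); print((r.inv()*r1).magnitude(),r.as_matrix().round(2))
rows(p,r,np.array([.42,.30,.40]),r1,10,8.8)
E
```

```text
1.3278385267027657 [[-0.96  0.26 -0.08]
 [ 0.27  0.92 -0.29]
 [ 0.   -0.3  -0.95]]
[[[-0.026,0.02,0.129],[-3.8,-2.0,-0.7],8.8],[[-0.026,0.019,0.128],[-4.1,-1.5,-0.7],8.8],[[-0.026,0.02,0.129],[-4.2,-1.0,-0.9],8.8],[[-0.026,0.02,0.129],[-4.2,-0.3,-1.0],8.8],[[-0.027,0.02,0.128],[-4.3,0.2,-1.1],8.8],[[-0.026,0.019,0.129],[-4.1,0.7,-1.2],8.8],[[-0.026,0.02,0.129],[-4.0,1.4,-1.2],8.8],[[-0.026,0.02,0.129],[-3.8,1.8,-1.2],8.8],[[-0.026,0.019,0.128],[-3.5,2.4,-1.3],8.8],[[-0.026,0.02,0.129],[-3.1,2.8,-1.2],8.8]] [0.4199 0.3001 0.3999] deg/row 7.607954345493775 mm/row 43.85059268291262
```

Call:
{"op": "carry_out", "data": {
  "commands": [
    [[-0.026,0.02,0.129],[-3.8,-2.0,-0.7],8.8],
    [[-0.026,0.019,0.128],[-4.1,-1.5,-0.7],8.8],
    [[-0.026,0.02,0.129],[-4.2,-1.0,-0.9],8.8],
    [[-0.026,0.02,0.129],[-4.2,-0.3,-1.0],8.8],
    [[-0.027,0.02,0.128],[-4.3,0.2,-1.1],8.8],
    [[-0.026,0.019,0.129],[-4.1,0.7,-1.2],8.8],
    [[-0.026,0.02,0.129],[-4.0,1.4,-1.2],8.8],
    [[-0.026,0.02,0.129],[-3.8,1.8,-1.2],8.8],
    [[-0.026,0.019,0.128],[-3.5,2.4,-1.3],8.8],
    [[-0.026,0.02,0.129],[-3.1,2.8,-1.2],8.8],
    [[0,0,0],[0,0,0],8.8]
  ]
}}

```text
t: 2.08
ee_pos: [0.4222, 0.2955, 0.4035]
ee_rot: [0.0, 0.71, 0.704, 0.004]
ft_force: [0.4, 0.5, -0.8]
gripper_width: 1.003
grip_force: 0.0
```

```bash
cat > cal.py <<'E'
from plan import *
import json
d=json.load(open("d.json"));s=sense();d.append((list(s["joints"]),list(s["ee_pos"]),list(s["ee_rot"])));json.dump(d,open("d.json","w"))
x0=np.array([0,.2,.48,0,.5,.33])
f=lambda p:np.r_[np.ravel([fk(q,p)[0]-np.array(x) for q,x,_ in d]),(p-x0)*1e-3]
o=least_squares(f,x0);print(s["t"],o.x.round(4),np.round(o.fun[:-6]*1e3,2));json.dump(list(o.x),open("kin.json","w"))
print(np.round(s["joints"],3),np.round(s["ee_pos"],4),np.round(s["ee_rot"],4))
E
python3 cal.py
```

```text
2.075 [-0.0214 -1.2062 -2.1459 -1.8424  0.5747 -1.8629] [ 100.09  -62.29  -29.23   62.22  -12.37   39.88   44.17 -115.35  -10.64]
[ 0.378 -0.046  1.543  0.003  1.637  0.386] [0.4222 0.2955 0.4035] [3.000e-04 7.098e-01 7.044e-01 4.200e-03]
```

```bash
sed -i 's/a0,h,L1,e,L2,d6=p/a0,h,L1,e,L2,d6,b=p/; s/r.apply(\[a0,0,h\])/r.apply([a0,b,h])/' k.py; sed -i 's/.5,.33\]/.5,.33,.118]/; s/:-6\]/:-7]/' cal.py; python3 cal.py
```

```text
2.075 [0.0011 0.3163 0.4433 0.0892 0.5133 0.3047 0.1178] [-0.19  0.07 -0.09  0.15 -0.02  0.12  0.01 -0.03 -0.02  0.01 -0.03 -0.02]
[ 0.378 -0.046  1.543  0.003  1.637  0.386] [0.4222 0.2955 0.4035] [3.000e-04 7.098e-01 7.044e-01 4.200e-03]
```

```bash
cat > path.py <<'E'
from plan import *
import json,sys
K=json.load(open("kin.json"));lo=np.array([-2.99,-.89,.3,-1.14,0,-3.12]);hi=np.array([2.99,2.07,2.58,4.28,2.63,3.12])
RZ=R.from_euler('z',np.pi/2)
def ik(p,r,q0):
    def f(q):
        x,t=fk(q,K);return np.r_[(x-p)*5,((t*RZ).inv()*r).as_rotvec()]
    s=least_squares(f,np.clip(q0,lo+1e-3,hi-1e-3),bounds=(lo,hi),xtol=1e-9,ftol=1e-9,max_nfev=60);return s.x,np.linalg.norm(s.fun)
def seg(a,b,n,q):
    d=(a[1].inv()*b[1]).as_rotvec();w=0;mj=0
    for i in range(1,n+1):
        q1,e=ik(a[0]+(b[0]-a[0])*i/n,a[1]*R.from_rotvec(d*i/n),q);w=max(w,e);mj=max(mj,np.abs(q1-q).max());q=q1
    return q,w,mj
def pose(g,head,tilt,roll):          # g: grasp point
    r=tool(head,tilt,roll);return (np.array(g)+r.apply([0,0,.008]),r)
def back(P_,d):return (P_[0]-P_[1].apply([0,0,d]),P_[1])
def up(P_,d):return (P_[0]+[0,0,d],P_[1])
H1=1.718;H2=1.419;G1=np.array([.567,-.361,.123]);GF=np.array([.551,.298,.077])-.087*np.array([np.cos(H2),np.sin(H2),0])
# tool y must stay tied to the jug: heading flips when the tilt passes vertical -> use tilt>90deg with unchanged heading
def seqs(t1,t2,m,roll,lay):
    # lying: jug x down, mouth heading m; tool = cos t1 down + sin t1 toward m.
    A=pose(G1,H1,t1,roll)
    # rotating jug by 90deg raises tilt by 90: heading H1->m-pi keeps continuity
    L1=pose(lay,m-np.pi,t1+np.pi/2,roll)
    # regrasp: tool = cos t2 down - sin t2 m : heading m-pi, tilt 90-t2 ; final: upright heading m', tilt t2
    L2=pose(lay,m-np.pi,np.pi/2-t2,roll)
    # upright from L2 by in-plane rotation: heading m-pi, tilt 90-t2+90=180-t2 == heading m, tilt t2, other roll
    F=pose(GF,H2-np.pi,np.pi-t2,roll)
    return A,L1,L2,F
E
cat > search.py <<'E'
from path import *
s=sense();q0=np.array(s["joints"]);c=cur();res=[]
lay=np.array([.45,-.02,.133])
for t1 in np.radians([35,50,65]):
  for roll in(0,1):
    A=pose(G1,H1,t1,roll);q,e,_=seg(c,up(back(A,.09),.08),8,q0);q,e1,_=seg(up(back(A,.09),.08),A,5,q)
    print("A",round(np.degrees(t1)),roll,round(e,3),round(e1,3),q.round(2))
    if e1>.01: continue
    for m in np.arange(-3,4)*np.pi/2+.0:
      for t2 in np.radians([45,60]):
        _,L1,L2,F=seqs(t1,t2,m,roll,lay);pts=[A,up(A,.17),up(L1,.15),L1,back(L1,.08),up(back(L2,.08),.04),L2,up(L2,.18),up(F,.2),F,back(F,.09)]
        qq=q;E=[];Q=[]
        for a,b in zip(pts,pts[1:]):
            qq,e,mj=seg(a,b,6,qq);E.append(e);Q.append(qq)
            if e>.05:break
        if len(E)>5: print("  ",round(np.degrees(m)),round(np.degrees(t2)),np.round(E,2),qq.round(2))
E
time timeout 500 python3 search.py
```

```text
A 35 0 0.0 0.0 [-0.92  1.04  0.85  0.47  2.1   2.13]
   -270 45 [0. 0. 0. 0. 0. 0. 0. 0. 0. 0.] [-0.35  0.31  1.92  0.82  1.24 -0.62]
   -270 60 [0. 0. 0. 0. 0. 0. 0. 0. 0. 0.] [-0.19  0.22  1.88  0.58  1.14 -0.32]
   0 45 [0. 0. 0. 0. 0. 0. 0. 0. 0. 0.] [-0.35  0.31  1.92  0.82  1.24 -0.62]
   0 60 [0. 0. 0. 0. 0. 0. 0. 0. 0. 0.] [-0.19  0.22  1.88  0.58  1.14 -0.32]
   90 45 [0. 0. 0. 0. 0. 0. 0. 0. 0. 0.] [-0.35  0.31  1.92  0.82  1.24 -0.62]
   90 60 [0. 0. 0. 0. 0. 0. 0. 0. 0. 0.] [-0.19  0.22  1.88  0.58  1.14 -0.32]
A 35 1 0.0 0.0 [-0.92  1.04  0.85  0.47  2.1  -1.02]
   -180 45 [0.   0.   0.   0.   0.04 0.04 0.   0.   0.   0.  ] [-0.35  0.31  1.92  0.82  1.24  2.52]
   -90 45 [0.   0.   0.   0.   0.   0.   0.   0.25] [-0.13  0.08  1.78  0.65  1.32 -3.12]
   -90 60 [0.   0.   0.   0.   0.   0.   0.   0.09] [-0.07  0.08  1.74  0.49  1.31 -3.12]
   0 45 [0.   0.   0.   0.   0.   0.   0.   0.25] [-0.13  0.08  1.78  0.65  1.32 -3.12]
   0 60 [0.   0.   0.   0.   0.   0.   0.   0.09] [-0.07  0.08  1.74  0.49  1.31 -3.12]
   180 45 [0.   0.   0.   0.   0.04 0.04 0.   0.   0.   0.  ]
[... 1535 characters left out ...]
. 0.] [-0.19  0.22  1.88  0.58  1.14 -0.32]
A 65 1 0.0 0.0 [-0.85  0.73  1.18  0.23  1.6  -1.03]
   -180 45 [0.   0.   0.   0.   0.04 0.04 0.   0.   0.   0.  ] [-0.35  0.31  1.92  0.82  1.24  2.52]
   -90 45 [0.   0.   0.   0.   0.   0.   0.   0.25] [-0.13  0.08  1.78  0.65  1.32 -3.12]
   -90 60 [0.   0.   0.   0.   0.   0.   0.   0.09] [-0.07  0.08  1.74  0.49  1.31 -3.12]
   180 45 [0.   0.   0.   0.   0.04 0.04 0.   0.   0.   0.  ] [-0.35  0.31  1.92  0.82  1.24  2.52]
   270 45 [0.   0.   0.   0.   0.   0.   0.   0.25] [-0.13  0.08  1.78  0.65  1.32 -3.12]
   270 60 [0.   0.   0.   0.   0.   0.   0.   0.09] [-0.07  0.08  1.74  0.49  1.31 -3.12]
real	0m17.717s
user	0m17.517s
sys	0m0.090s
```

```bash
cat > p1.py <<'E'
from path import *
c=cur();A=pose(G1,H1,np.radians(45),0);W=up(back(A,.09),.08)
M=(np.array([.50,-.05,.40]),None)
q=np.array(sense()["joints"]);print(seg(c,W,14,q))
p,r=rows(c[0],c[1],W[0],W[1],18,8.8)
E
python3 p1.py
```

```text
(array([-0.93991976,  0.93355739,  0.66536937,  0.42610148,  2.22164316,
        2.19481009]), np.float64(3.0120347188905576e-09), np.float64(0.21126760291023494))
[[[0.063,-0.005,0.154],[-4.0,0.9,0.8],8.8],[[0.064,-0.006,0.154],[-3.7,1.5,0.7],8.8],[[0.063,-0.005,0.154],[-3.5,2.1,0.6],8.8],[[0.063,-0.006,0.154],[-3.1,2.7,0.5],8.8],[[0.064,-0.005,0.155],[-2.7,3.1,0.3],8.8],[[0.063,-0.006,0.154],[-2.1,3.6,0.2],8.8],[[0.064,-0.005,0.154],[-1.6,3.8,-0.1],8.8],[[0.063,-0.006,0.154],[-1.0,4.0,-0.4],8.8],[[0.063,-0.005,0.154],[-0.4,4.1,-0.6],8.8],[[0.064,-0.006,0.154],[0.3,4.0,-0.8],8.8],[[0.063,-0.005,0.154],[0.9,3.9,-1.1],8.8],[[0.064,-0.006,0.154],[1.4,3.6,-1.4],8.8],[[0.063,-0.005,0.154],[2.0,3.3,-1.6],8.8],[[0.063,-0.005,0.155],[2.4,2.8,-1.8],8.8],[[0.064,-0.006,0.154],[2.8,2.3,-1.9],8.8],[[0.063,-0.005,0.154],[3.2,1.7,-2.1],8.8],[[0.063,-0.006,0.154],[3.3,1.1,-2.2],8.8],[[0.064,-0.005,0.154],[3.4,0.4,-2.3],8.8]] [ 0.5755 -0.4181  0.2609] deg/row 9.552678274103448 mm/row 41.32527049194958
```

Call:
{"op": "carry_out", "data": {
  "commands": [
    [[0.063,-0.005,0.154],[-4.0,0.9,0.8],8.8],
    [[0.064,-0.006,0.154],[-3.7,1.5,0.7],8.8],
    [[0.063,-0.005,0.154],[-3.5,2.1,0.6],8.8],
    [[0.063,-0.006,0.154],[-3.1,2.7,0.5],8.8],
    [[0.064,-0.005,0.155],[-2.7,3.1,0.3],8.8],
    [[0.063,-0.006,0.154],[-2.1,3.6,0.2],8.8],
    [[0.064,-0.005,0.154],[-1.6,3.8,-0.1],8.8],
    [[0.063,-0.006,0.154],[-1.0,4.0,-0.4],8.8],
    [[0.063,-0.005,0.154],[-0.4,4.1,-0.6],8.8],
    [[0.064,-0.006,0.154],[0.3,4.0,-0.8],8.8],
    [[0.063,-0.005,0.154],[0.9,3.9,-1.1],8.8],
    [[0.064,-0.006,0.154],[1.4,3.6,-1.4],8.8],
    [[0.063,-0.005,0.154],[2.0,3.3,-1.6],8.8],
    [[0.063,-0.005,0.155],[2.4,2.8,-1.8],8.8],
    [[0.064,-0.006,0.154],[2.8,2.3,-1.9],8.8],
    [[0.063,-0.005,0.154],[3.2,1.7,-2.1],8.8],
    [[0.063,-0.006,0.154],[3.3,1.1,-2.2],8.8],
    [[0.064,-0.005,0.154],[3.4,0.4,-2.3],8.8],
    [[0,0,0],[0,0,0],8.8],
    [[0,0,0],[0,0,0],8.8]
  ]
}}

```text
t: 4.58
ee_pos: [0.5769, -0.414, 0.2595]
ee_rot: [-0.248, 0.701, -0.601, -0.292]
ft_force: [-0.1, 0.7, 0.8]
gripper_width: 1.001
grip_force: 0.0
```

```bash
python3 cal.py; python3 - <<'E'
from path import *
A=pose(G1,H1,np.radians(45),0);W=up(back(A,.09),.08);p,r=cur();print(W[0],(r.inv()*W[1]).as_rotvec().round(3))
T=wristT();im=snapshot("wrist");np.save("w1.npy",T)
o=cv2.resize(im[:,:,::-1],(800,600),interpolation=cv2.INTER_CUBIC)
# overlay predicted handle bar ends & jug top corners
hd=np.array([np.sin(.1475),-np.cos(.1475)]);J=np.array([.554,-.275])
for z in(.086,.16):
    for d in(.079,.095):
        u=P(None,[*(J+hd*d),z],T,camera_info("wrist")["mtx"])[0]*(800/560);cv2.circle(o,tuple(int(v) for v in u),3,(0,0,255),-1)
cv2.imwrite("pics/w1.png",o)
E
```

```text
4.575 [0.0011 0.3134 0.4384 0.0855 0.5134 0.3007 0.1177] [-0.17  0.05 -0.15  0.07 -0.    0.19  0.01 -0.06 -0.04  0.01 -0.06 -0.04
  0.03 -0.02  0.05]
[-0.932  0.937  0.665  0.424  2.22   2.195] [ 0.5769 -0.414   0.2595] [-0.2477  0.7014 -0.6014 -0.2915]
[ 0.57550448 -0.41835568  0.26098276] [ 0.007 -0.     0.003]
```

View pics/w1.png

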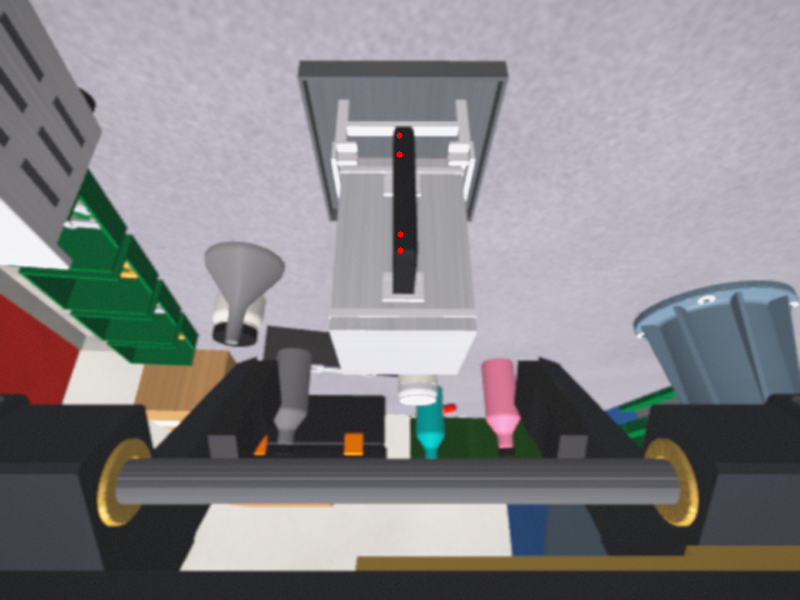

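```bash
sed -i 's/G1=np.array(\[.567,-.361,.123\])/G1=np.array([.5645,-.361,.123])/' path.py; python3 - <<'E'
from path import *
c=cur();A=pose(G1,H1,np.radians(45),0);W=back(A,.05)
p,r=rows(*c,*W,5,8.8);rows(p,r,*A,4,8.8)
E
```

```text
[[[0.002,0.0,0.001],[1.2,0.1,1.9],8.8],[[0.001,0.0,0.0],[1.2,0.1,1.8],8.8],[[0.002,-0.001,0.001],[1.1,0.1,1.9],8.8],[[0.001,0.0,0.001],[1.2,0.1,1.9],8.8],[[0.002,0.0,0.0],[1.2,0.1,1.8],8.8]] [ 0.5685 -0.3906  0.1527] deg/row 0.0985802934136968 mm/row 22.059061679997725
[[[0.0,0.0,0.0],[0.0,0.0,1.3],8.8],[[0.0,0.0,0.0],[0.0,0.0,1.2],8.8],[[0.0,0.0,0.0],[0.0,0.0,1.3],8.8],[[0.0,0.0,0.0],[0.0,0.0,1.2],8.8]] [ 0.5633 -0.3556  0.1174] deg/row 0.006732545247162226 mm/row 12.535583748111177
```

Call:
{"op": "carry_out", "data": {
  "commands": [
    [[0.002,0,0.001],[1.2,0.1,1.9],8.8],
    [[0.001,0,0],[1.2,0.1,1.8],8.8],
    [[0.002,0,0.001],[1.1,0.1,1.9],8.8],
    [[0.001,0,0.001],[1.2,0.1,1.9],8.8],
    [[0.002,0,0],[1.2,0.1,1.8],8.8],
    [[0,0,0],[0,0,1.3],8.8],
    [[0,0,0],[0,0,1.2],8.8],
    [[0,0,0],[0,0,1.3],8.8],
    [[0,0,0],[0,0,1.2],8.8],
    [[0,0,0],[0,0,0],8.8]
  ]
}}

```text
t: 5.88
ee_pos: [0.5626, -0.356, 0.1161]
ee_rot: [-0.25, 0.699, -0.604, -0.29]
ft_force: [-0.2, 0.7, -0.7]
gripper_width: 1.0
grip_force: 0.0
```

```bash
python3 - <<'E'
from path import *
A=pose(G1,H1,np.radians(45),0);p,r=cur();print(A[0],p,sense()["ft_force"])
cv2.imwrite("pics/g1.png",np.hstack([crop(snapshot("wrist"),170,60,210,250,2),crop(snapshot("side"),275,230,95,125,4)]))
E
```

```text
[ 0.56367029 -0.35540432  0.11734315] [ 0.56255349 -0.35602862  0.11611674] [-0.16842642  0.70131613 -0.69046259]
```

View pics/g1.png

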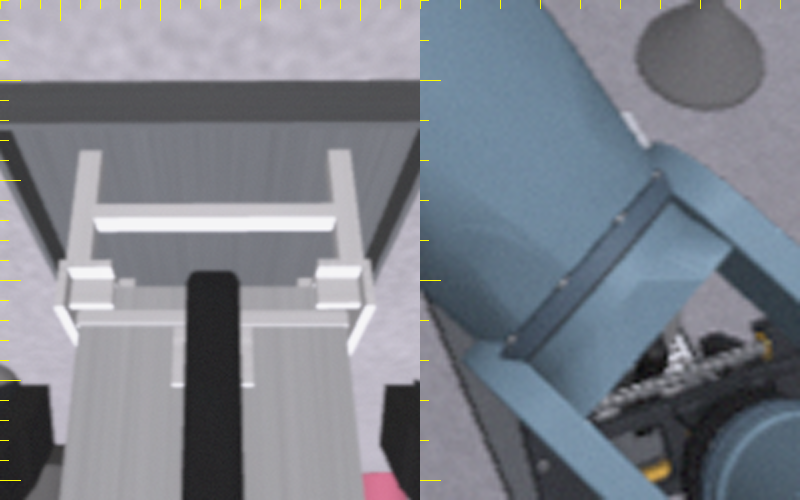

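Call:
{"op": "carry_out", "data": {
  "commands": [
    [[0,0,0],[0,0,0],0.8],
    [[0,0,0],[0,0,0],0.8],
    [[0,0,0],[0,0,0],0.8],
    [[0,0,0],[0,0,0],0.8],
    [[0,0,0],[0,0,0],0.8],
    [[0,0,0],[0,0,0],0.8],
    [[0,0,0],[0,0,0],0.8],
    [[0,0,0],[0,0,0],0.8]
  ]
}}

```text
t: 6.98
ee_pos: [0.5628, -0.3571, 0.1167]
ee_rot: [-0.25, 0.699, -0.605, -0.289]
ft_force: [0.4, 0.2, 0.3]
gripper_width: 0.159
grip_force: 30.0
```

Call:
{"op": "carry_out", "data": {
  "commands": [
    [[0,0,0],[-0.4,0,-0.4],0.8],
    [[0,0,0],[-0.6,0,-0.6],0.8],
    [[0,0,0],[-0.8,0,-0.8],0.8],
    [[0,0,0],[-0.8,0,-0.8],0.8],
    [[0,0,0],[-0.8,0,-0.8],0.8],
    [[0,0,0],[-0.8,0,-0.8],0.8],
    [[0,0,0],[0,0,0],0.8],
    [[0,0,0],[0,0,0],0.8]
  ]
}}

```text
t: 7.98
ee_pos: [0.5632, -0.3581, 0.178]
ee_rot: [-0.25, 0.699, -0.605, -0.288]
ft_force: [0.2, -5.6, 6.1]
gripper_width: 0.152
grip_force: 30.0
```

```bash
python3 - <<'E'
from path import *
s=sense();print(s["ft_force"],s["torque"],s["gripper_width"])
cv2.imwrite("pics/l1.png",np.hstack([crop(snapshot("wrist"),170,60,210,300,2)[:560],crop(snapshot("scene"),130,90,95,140,4)[:560]]))
E
```

```text
[ 0.20781019 -5.5606461   6.08705202] [-0.27538401 -0.00529543 -0.03924472] 0.15241725612903625
```

View pics/l1.png

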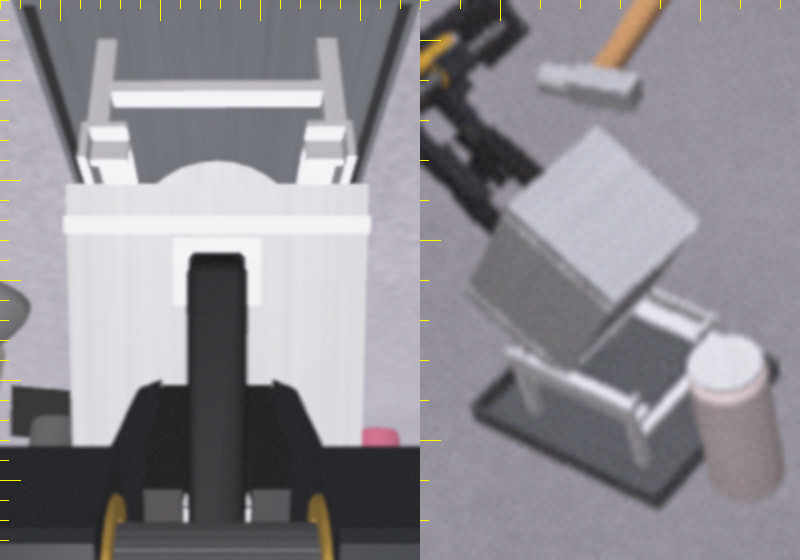

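```bash
cat > jf.py <<'E'
from path import *
def jugpose(phi,off=0.,sgn=1):
    """jug rotated phi from upside down about grip axis; phi>0 = toward handle-up"""
    p,r=cur();g=p-r.apply([0,0,.008]);ya=r.as_matrix()[:,1]  # world closing axis
    h=np.cross(ya,[0,0,1]);h/=np.linalg.norm(h)  # candidate horizontal direction into jug
    if h@r.as_matrix()[:,2]<0 and sgn>0: h=-h
    x=h*np.cos(phi)-np.array([0,0,1])*np.sin(phi);z=-np.array([0,0,1])*np.cos(phi)-h*np.sin(phi)
    y=np.cross(z,x);Rm=np.c_[x,y,z];o=g-Rm@np.array([-.087,0,.072+off]);return o,Rm
E
python3 - <<'E'
from jf import *
B=np.array([[a,b,0] for a,b in((-.045,.045),(.045,.045),(.045,-.045),(-.045,-.045))])
obs=np.array([(175,121),(200,146),(179,166),(152.5,141)])
for ph in range(-50,60,10):
    o,Rm=jugpose(np.radians(ph));u=P("scene",B@Rm.T+o)
    print(ph,round(sum(min(np.linalg.norm(u-q,axis=1)) for q in obs),1),u.round(0).tolist(), "beak z",(o+Rm@[.045,0,.156])[2].round(3),"rim near z",(o+Rm@[-.045,0,.14])[2].round(3),"rim far",(o+Rm@[.045,0,.14]).round(3))
E
```

```text
-50 251.8 [[115.0, 114.0], [124.0, 98.0], [150.0, 79.0], [139.0, 95.0]] beak z 0.231 rim near z 0.172 rim far [ 0.544 -0.228  0.241]
-40 233.9 [[119.0, 114.0], [133.0, 104.0], [158.0, 84.0], [143.0, 95.0]] beak z 0.204 rim near z 0.159 rim far [ 0.543 -0.22   0.216]
-30 193.1 [[123.0, 116.0], [142.0, 111.0], [167.0, 91.0], [147.0, 96.0]] beak z 0.177 rim near z 0.146 rim far [ 0.543 -0.217  0.191]
-20 152.1 [[127.0, 118.0], [151.0, 119.0], [175.0, 99.0], [151.0, 99.0]] beak z 0.15 rim near z 0.134 rim far [ 0.543 -0.218  0.165]
-10 115.3 [[132.0, 121.0], [158.0, 128.0], [182.0, 107.0], [156.0, 102.0]] beak z 0.124 rim near z 0.124 rim far [ 0.544 -0.223  0.14 ]
0 91.2 [[137.0, 125.0], [165.0, 137.0], [188.0, 116.0], [160.0, 105.0]] beak z 0.1 rim near z 0.116 rim far [ 0.545 -0.233  0.116]
10 76.3 [[141.0, 129.0], [170.0, 146.0], [193.0, 125.0], [165.0, 109.0]] beak z 0.078 rim near z 0.109 rim far [ 0.547 -0.247  0.094]
20 45.9 [[145.0, 133.0], [174.0, 154.0], [196.0, 133.0], [169.0, 114.0]] beak z 0.06 rim near z 0.105 rim far [ 0.55  -0.264  0.075]
30 18.2 [[149.0, 138.0], [177.0, 162.0], [198.0, 141.0], [172.0, 118.0]] beak z 0.045 rim near z 0.104 rim far [ 0.553 -0.284  0.059]
40 8.8 [[152.0, 143.0], [178.0, 169.0], [199.0, 148.0], [175.0, 123.0]] beak z 0.034 rim near z 0.105 rim far [ 0.556 -0.307  0.047]
50 29.9 [[155.0, 148.0], [178.0, 174.0], [198.0, 154.0], [177.0, 127.0]] beak z 0.029 rim near z 0.108 rim far [ 0.559 -0.331  0.039]
```

Call:
{"op": "carry_out", "data": {
  "commands": [
    [[0,0,0],[-0.8,0,-0.8],0.8],
    [[0,0,0],[-1,0,-1],0.8],
    [[0,0,0],[-1.5,0,-1.5],0.8],
    [[0,0,0],[-1.5,0,-1.5],0.8],
    [[0,0,0],[-1.5,0,-1.5],0.8],
    [[0,0,0],[-1.5,0,-1.5],0.8],
    [[0,0,0],[-0.8,0,-0.8],0.8],
    [[0,0,0],[0,0,0],0.8],
    [[0,0,0],[0,0,0],0.8]
  ]
}}

```text
t: 9.2
ee_pos: [0.5627, -0.3568, 0.2967]
ee_rot: [-0.25, 0.698, -0.605, -0.29]
ft_force: [0.3, 0.4, -4.7]
gripper_width: 0.156
grip_force: 30.0
```

```bash
python3 - <<'E'
from path import *
s=sense();print(s["ft_force"],s["torque"],s["gripper_width"])
cv2.imwrite("pics/l2.png",np.hstack([crop(snapshot("wrist"),170,60,210,300,2)[:560],crop(snapshot("scene"),130,60,95,140,4)[:560]]))
E
```

```text
[ 0.28232295  0.39605514 -4.74267841] [-0.88186561 -0.00904164 -0.02525989] 0.15624639692281686
```

View pics/l2.png

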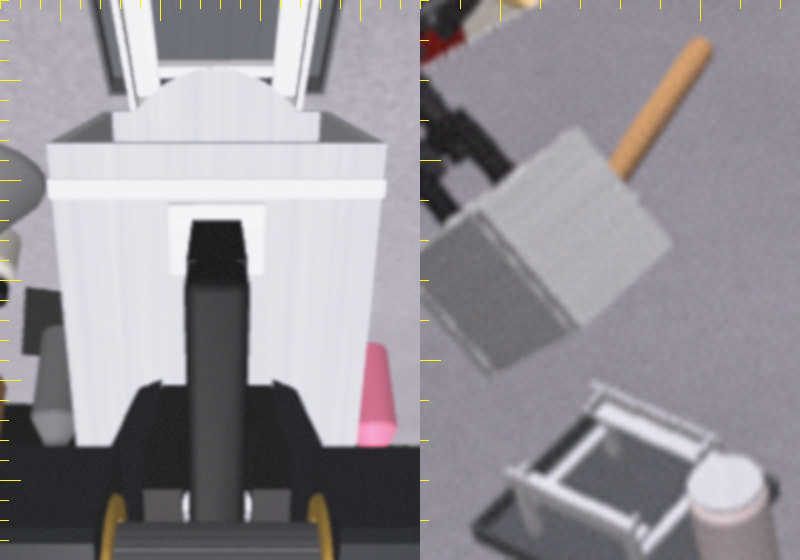

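```bash
python3 - <<'E'
from jf import *
B=np.array([[a,b,0] for a,b in((-.045,.045),(.045,.045),(.045,-.045),(-.045,-.045))])
obs=np.array([(169,92),(193,121),(170,142.5),(144.5,112)])
def f(v):
    o,Rm=jugpose(v[0],v[1]);u=P("scene",B@Rm.T+o);return np.concatenate([u[np.argmin(np.linalg.norm(u-q,axis=1))]-q for q in obs])
for x0 in(.5,.8,1.1):
    s=least_squares(f,[x0,0]);print(np.degrees(s.x[0]),s.x[1],s.fun.round(1))
E
```

```text
53.08928153592625 0.004638903835560593 [ 0.6 -0.7 -1.   0.5 -0.6 -0.2  0.5 -0.5]
53.08928115508882 0.004638899274311446 [ 0.6 -0.7 -1.   0.5 -0.6 -0.2  0.5 -0.5]
53.08928167802432 0.004638900607819011 [ 0.6 -0.7 -1.   0.5 -0.6 -0.2  0.5 -0.5]
```

```bash
cat > p2.py <<'E'
from path import *
c=cur();q=np.array(sense()["joints"]);lay=np.array([.45,-.02,.133]);D=np.radians
g=c[0]-c[1].apply([0,0,.008])
T1=pose(g+[0,0,.03],H1,D(82),0)
mid=pose((g+lay)/2*[1,1,0]+[0,0,.34],(H1+H2+np.pi)/2,D(82),0);end=pose(lay*[1,1,0]+[0,0,.30],H2+np.pi,D(82),0);low=pose(lay+[0,0,.015],H2+np.pi,D(82),0)
pts=[c,T1,mid,end,low]
for a,b in zip(pts,pts[1:]):
    q,e,mj=seg(a,b,9,q);print(round(e,4),round(mj,3),q.round(2))
p,r=rows(*c,*T1,6,.8);p,r=rows(p,r,*mid,10,.8);p,r=rows(p,r,*end,10,.8);rows(p,r,*low,8,.8)
E
python3 p2.py
```

```text
0.0 0.059 [-0.79  0.41  1.18  0.08  1.67  2.21]
0.0 0.137 [-0.54  0.14  1.5  -0.07  1.63  1.03]
0.0 0.123 [-0.22 -0.13  1.84 -0.14  1.42 -0.04]
0.0 0.038 [-0.22  0.06  2.   -0.16  1.09  0.01]
[[[0.0,0.108,-0.001],[-0.3,0.0,-0.4],0.8],[[0.0,0.108,0.0],[-0.2,0.0,-0.4],0.8],[[0.0,0.107,-0.001],[-0.2,0.0,-0.4],0.8],[[0.0,0.108,0.0],[-0.1,0.0,-0.5],0.8],[[0.0,0.108,-0.001],[-0.1,0.0,-0.4],0.8],[[0.0,0.108,0.0],[-0.1,0.0,-0.5],0.8]] [ 0.5633 -0.3608  0.3244] deg/row 6.176750436394321 mm/row 4.6832521818532244
[[[-0.02,0.0,-0.141],[-1.8,0.3,0.2],0.8],[[-0.019,0.0,-0.141],[-1.7,0.1,0.1],0.8],[[-0.02,0.0,-0.14],[-1.8,-0.2,0.2],0.8],[[-0.02,0.0,-0.141],[-1.8,-0.4,0.2],0.8],[[-0.02,0.0,-0.141],[-1.6,-0.7,0.1],0.8],[[-0.019,0.0,-0.141],[-1.5,-0.9,0.2],0.8],[[-0.02,0.0,-0.14],[-1.4,-1.1,0.1],0.8],[[-0.02,0.0,-0.141],[-1.3,-1.3,0.1],0.8],[[-0.02,0.0,-0.141],[-1.0,-1.5,0.1],0.8],[[-0.019,0.0,-0.141],[-0.8,-1.6,0.0],0.8]] [ 0.5057 -0.1911  0.3319] deg/row 8.145020224140483 mm/row 17.939128209805276
[[[-0.02,0.0,-0.141],[-0.5,-1.7,0.5],0.8],[[-0.02,0.0,-0.14],[-0.3,-1.8,0.4],0.8],[[-0.019,0.0,-0.141],[0.0,-1.7,0.4],0.8],[[-0.02,0.0,-0.141],[0.3,-1.8,0.4],0.8],[[-0.02,0.0,-0.141],[0.5,-1.8,0.3],0.8],[[-0.02,0.0,-0.14],[0.7,-1.6,0.3],0.8],[[-0.02,0.0,-0.141],[1.0,-1.6,0.3],0.8],[[-0.02,0.0,-0.141],[1.1,-1.4,0.2],0.8],[[-0.019,0.0,-0.141],[1.4,-1.2,0.2],0.8],[[-0.02,0.0,-0.14],[1.5,-1.0,0.2],0.8]] [ 0.4501 -0.0207  0.2924] deg/row 8.142624293531075 mm/row 18.334416928022844
[[[0.0,0.0,0.0],[0.3,0.0,1.9],0.8],[[0.0,0.0,0.0],[0.2,0.0,1.9],0.8],[[0.0,0.0,0.0],[0.3,0.0,1.9],0.8],[[0.0,0.0,0.0],[0.2,0.0,1.8],0.8],[[0.0,0.0,0.0],[0.3,0.0,1.9],0.8],[[0.0,0.0,0.0],[0.3,0.0,1.9],0.8],[[0.0,0.0,0.0],[0.2,0.0,1.9],0.8],[[0.0,0.0,0.0],[0.3,0.0,1.9],0.8]] [ 0.4501 -0.0209  0.1399] deg/row 0.0025452668416730095 mm/row 19.036449875643243
```

Call:
{"op": "carry_out", "data": {
  "commands": [
    [[0,0.06,0],[-0.3,0,-0.4],0.8],
    [[0,0.1,0],[-0.2,0,-0.4],0.8],
    [[0,0.108,0],[-0.2,0,-0.4],0.8],
    [[0,0.108,0],[-0.1,0,-0.5],0.8],
    [[0,0.108,0],[-0.1,0,-0.4],0.8],
    [[0,0.1,0],[-0.1,0,-0.5],0.8],
    [[0,0.06,0],[0,0,0],0.8],
    [[0,0,0],[0,0,0],0.8]
  ]
}}

```text
t: 10.3
ee_pos: [0.5636, -0.3607, 0.3254]
ee_rot: [-0.046, 0.755, -0.652, -0.054]
ft_force: [-0.3, 0.0, -4.0]
gripper_width: 0.155
grip_force: 30.0
```

Call:
{"op": "carry_out", "data": {
  "commands": [
    [[-0.02,0,-0.141],[-1.8,0.3,0.2],0.8],
    [[-0.019,0,-0.141],[-1.7,0.1,0.1],0.8],
    [[-0.02,0,-0.14],[-1.8,-0.2,0.2],0.8],
    [[-0.02,0,-0.141],[-1.8,-0.4,0.2],0.8],
    [[-0.02,0,-0.141],[-1.6,-0.7,0.1],0.8],
    [[-0.019,0,-0.141],[-1.5,-0.9,0.2],0.8],
    [[-0.02,0,-0.14],[-1.4,-1.1,0.1],0.8],
    [[-0.02,0,-0.141],[-1.3,-1.3,0.1],0.8],
    [[-0.02,0,-0.141],[-1,-1.5,0.1],0.8],
    [[-0.019,0,-0.141],[-0.8,-1.6,0],0.8],
    [[-0.02,0,-0.141],[-0.5,-1.7,0.5],0.8],
    [[-0.02,0,-0.14],[-0.3,-1.8,0.4],0.8],
    [[-0.019,0,-0.141],[0,-1.7,0.4],0.8],
    [[-0.02,0,-0.141],[0.3,-1.8,0.4],0.8],
    [[-0.02,0,-0.141],[0.5,-1.8,0.3],0.8],
    [[-0.02,0,-0.14],[0.7,-1.6,0.3],0.8],
    [[-0.02,0,-0.141],[1,-1.6,0.3],0.8],
    [[-0.02,0,-0.141],[1.1,-1.4,0.2],0.8],
    [[-0.019,0,-0.141],[1.4,-1.2,0.2],0.8],
    [[-0.02,0,-0.14],[1.5,-1,0.2],0.8]
  ]
}}

```text
t: 12.8
ee_pos: [0.4507, -0.0211, 0.293]
ee_rot: [0.043, 0.757, 0.65, -0.053]
ft_force: [0.2, -0.1, -4.5]
gripper_width: 0.156
grip_force: 30.0
```

```bash
cat > p3.py <<'E'
from path import *
c=cur();s=sense();print(s["t"],c[0],s["ft_force"],s["torque"],s["gripper_width"],s["joints"].round(2))
lay=np.array([.45,-.02,.133]);D=np.radians
low=pose(lay+[0,0,.012],H2+np.pi,D(82),0);rows(*c,*low,8,.8)
E
python3 p3.py
```

```text
12.8 [ 0.45068289 -0.02109728  0.29304569] [ 0.17043969 -0.05491008 -4.49396928] [ 0.17486474 -0.04411276  0.00843816] 0.15578225753778838 [-0.22 -0.12  1.84 -0.14  1.42 -0.05]
[[[0.0,0.0,0.0],[0.3,0.0,1.9],0.8],[[-0.001,-0.001,0.0],[0.2,0.0,2.0],0.8],[[0.0,0.0,0.0],[0.3,0.0,1.9],0.8],[[-0.001,-0.001,0.001],[0.3,0.0,1.9],0.8],[[0.0,0.0,0.0],[0.2,0.0,2.0],0.8],[[-0.001,0.0,0.0],[0.3,0.0,1.9],0.8],[[0.0,-0.001,0.0],[0.3,0.0,1.9],0.8],[[-0.001,0.0,0.0],[0.2,0.0,2.0],0.8]] [ 0.4502 -0.0215  0.1366] deg/row 0.03725967000435634 mm/row 19.4962699470708
```

Call:
{"op": "carry_out", "data": {
  "commands": [
    [[0,0,0],[0.3,0,1.9],0.8],
    [[0,0,0],[0.2,0,2],0.8],
    [[0,0,0],[0.3,0,1.9],0.8],
    [[0,0,0],[0.3,0,1.9],0.8],
    [[0,0,0],[0.2,0,2],0.8],
    [[0,0,0],[0.3,0,1.9],0.8],
    [[0,0,0],[0.3,0,1.9],0.8],
    [[0,0,0],[0.2,0,1.5],0.8],
    [[0,0,0],[0,0,0.4],0.8],
    [[0,0,0],[0,0,0.3],0.8],
    [[0,0,0],[0,0,0],0.8]
  ]
}}

```text
t: 14.18
ee_pos: [0.4514, -0.0228, 0.1358]
ee_rot: [0.045, 0.758, 0.649, -0.053]
ft_force: [0.1, 0.1, -4.4]
gripper_width: 0.153
grip_force: 30.0
```

Call:
{"op": "carry_out", "data": {
  "commands": [
    [[0,0,0],[0,0,0.3],0.8],
    [[0,0,0],[0,0,0.3],0.8],
    [[0,0,0],[0,0,0.2],0.8],
    [[0,0,0],[0,0,0],0.8]
  ]
}}

```text
t: 14.68
ee_pos: [0.4537, -0.0264, 0.131]
ee_rot: [0.049, 0.758, 0.649, -0.053]
ft_force: [-3.7, -10.0, 14.8]
gripper_width: 0.159
grip_force: 30.1
```

Call:
{"op": "carry_out", "data": {
  "commands": [
    [[0,0,0],[0,0,0.2],0.8],
    [[0,0,0],[0,0,0],0.8]
  ]
}}

```text
t: 14.92
ee_pos: [0.4542, -0.0277, 0.1302]
ee_rot: [0.05, 0.757, 0.649, -0.053]
ft_force: [-5.7, -11.8, 23.0]
gripper_width: 0.153
grip_force: 30.2
```

Call:
{"op": "carry_out", "data": {
  "commands": [
    [[0,0,0],[0,0,-0.3],0.8],
    [[0,0,0],[0,0,-0.2],0.8],
    [[0,0,0],[0,0,0],0.8]
  ]
}}

```text
t: 15.3
ee_pos: [0.451, -0.0234, 0.1306]
ee_rot: [0.045, 0.758, 0.649, -0.053]
ft_force: [-0.5, -1.3, 1.1]
gripper_width: 0.152
grip_force: 29.9
```

```bash
cat > ov.py <<'E'
from jf import *
import sys
def jugpts():
    e=[]
    b=.045
    c=[(b,b),(-b,b),(-b,-b),(b,-b)]
    for i in range(4):
        a,d=c[i],c[(i+1)%4]
        e+= [((*a,0),(*d,0)),((*a,.14),(*d,.14)),((*a,0),(*a,.14))]
    e.append(((-.087,0,.035),(-.087,0,.109)));return np.array(e)
def overlay(n,im,o,Rm,T=None,M=None,col=(0,0,255)):
    for a,b in jugpts():
        u=P(n,np.array([a,b])@Rm.T+o,T,M)*1.0;cv2.line(im,*[tuple(int(round(v*16*2)) for v in w) for w in u],col,1,shift=4)
E
python3 - <<'E'
from ov import *
s=sense();print(s["t"],s["ft_force"],s["ee_pos"])
ims=[snapshot("scene"),snapshot("side")];np.save("lay.npy",ims)
# grip from cur; phi=90 handle up, mouth heading H2, x down
p,r=cur();g=p-r.apply([0,0,.008])
m=np.array([np.cos(H2),np.sin(H2),0]);Rm=np.c_[[0,0,-1],np.cross(m,[0,0,-1]),m]
o=np.array([g[0],g[1],.045])-Rm@np.array([0,0,.076])
out=[]
for n,im,(x,y) in zip(("scene","side"),ims,((150,110),(180,120))):
    b=cv2.resize(im[:,:,::-1],None,fx=2,fy=2,interpolation=cv2.INTER_CUBIC).copy();overlay(n,b,o,Rm);u=P(n,o)[0]
    x,y=int(u[0]-95),int(u[1]-110);x=max(0,x);y=max(0,y);out.append(b[2*y:2*y+440,2*x:2*x+380])
cv2.imwrite("pics/lay.png",np.hstack(out))
E
```

```text
15.3 [-0.5170438  -1.30856304  1.14166421] [ 0.45101148 -0.02338822  0.13059196]
```

Call:
{"op": "carry_out", "data": {
  "commands": [
    [[0,0,0],[0,0,0],2.5],
    [[0,0,0],[0,0,0],4.5],
    [[0,0,0],[0,0,0],6],
    [[0,0,0],[0,0,0],6],
    [[0,0,0],[0,0,0],6]
  ]
}}

```text
t: 16.02
ee_pos: [0.451, -0.0233, 0.1305]
ee_rot: [0.045, 0.758, 0.649, -0.053]
ft_force: [0.2, -0.2, -0.6]
gripper_width: 0.674
grip_force: 0.0
```

```bash
python3 - <<'E'
from ov import *
D=np.radians;s=sense();c=cur();print(s["t"],s["ft_force"],c[0],s["gripper_width"])
bar=np.array([.450,-.031,.132]);L2=pose(bar,H2+np.pi,D(40),0)
q=np.array(s["joints"])
a=back(c,.02);b=back(L2,.03)
F=pose(GF+[0,0,.2],H2+np.pi,np.radians(130),0)
for u,v in((c,a),(a,b),(b,L2),(L2,up(L2,.2)),(up(L2,.2),F)):
    q,e,mj=seg(u,v,8,q);print(round(e,4),round(mj,3),q.round(2))
p,r=rows(*c,*a,2,6);p,r=rows(p,r,*b,6,6);rows(p,r,*L2,3,6)
E
```

```text
16.025 [ 0.17059349 -0.18471998 -0.62314055] [ 0.45101542 -0.02331657  0.1305072 ] 0.6737172859138347
0.0 0.006 [-0.22  0.04  1.98 -0.15  1.11  0.01]
0.0 0.109 [ 0.19  0.38  1.85 -0.83  1.38  0.71]
0.0 0.007 [ 0.15  0.4   1.88 -0.86  1.32  0.72]
0.0 0.048 [ 0.15  0.09  1.78 -0.82  1.6   0.41]
0.0 0.206 [-0.18  0.09  1.82  0.72  1.34 -0.24]
[[[0.0,0.0,0.0],[0.0,0.0,-1.0],6],[[0.0,0.0,0.0],[0.0,0.0,-1.0],6]] [ 0.4515 -0.0206  0.1503] deg/row 0.0 mm/row 9.999999999999996
[[[0.0,-0.122,0.0],[0.1,0.0,0.1],6],[[-0.001,-0.123,-0.001],[0.1,0.0,0.0],6],[[0.0,-0.122,0.0],[0.2,0.0,0.0],6],[[0.0,-0.123,0.0],[0.1,0.0,0.0],6],[[-0.001,-0.122,-0.001],[0.1,0.0,0.0],6],[[0.0,-0.122,0.0],[0.1,0.0,0.0],6]] [ 0.4524 -0.0146  0.1464] deg/row 7.011780265535488 mm/row 1.2661027758772347
[[[0.0,0.0,0.0],[0.0,0.0,1.0],6],[[0.0,0.0,0.0],[0.0,0.0,1.0],6],[[0.0,0.0,0.0],[0.0,0.0,1.0],6]] [ 0.4489 -0.0373  0.1271] deg/row 0.005480865678840658 mm/row 9.996884551302355
```

Call:
{"op": "carry_out", "data": {
  "commands": [
    [[0,0,0],[0,0,-1],6],
    [[0,0,0],[0,0,-1],6],
    [[0,-0.122,0],[0.1,0,0.1],6],
    [[0,-0.123,0],[0.1,0,0],6],
    [[0,-0.122,0],[0.2,0,0],6],
    [[0,-0.123,0],[0.1,0,0],6],
    [[0,-0.122,0],[0.1,0,0],6],
    [[0,-0.122,0],[0.1,0,0],6],
    [[0,0,0],[0,0,1],6],
    [[0,0,0],[0,0,1],6],
    [[0,0,0],[0,0,1],6],
    [[0,0,0],[0,0,0],6]
  ]
}}

```text
t: 17.52
ee_pos: [0.4484, -0.0385, 0.1272]
ee_rot: [0.274, 0.689, 0.589, -0.321]
ft_force: [-0.2, 0.1, 0.7]
gripper_width: 0.68
grip_force: 0.0
```

Call:
{"op": "carry_out", "data": {
  "commands": [
    [[0,0,0],[0,0,0],4],
    [[0,0,0],[0,0,0],2.5],
    [[0,0,0],[0,0,0],0.8],
    [[0,0,0],[0,0,0],0.8],
    [[0,0,0],[0,0,0],0.8],
    [[0,0,0],[0,0,0],0.8]
  ]
}}

```text
t: 18.27
ee_pos: [0.4485, -0.0372, 0.1271]
ee_rot: [0.274, 0.688, 0.59, -0.321]
ft_force: [-2.2, 1.4, 1.0]
gripper_width: 0.157
grip_force: 30.0
```

Call:
{"op": "carry_out", "data": {
  "commands": [
    [[0,0,0],[-0.8,0,-0.6],0.8],
    [[0,0,0],[-1.5,0,-1.3],0.8],
    [[0,0,0],[-1.6,0,-1.3],0.8],
    [[0,0,0],[-1.6,0,-1.3],0.8],
    [[0,0,0],[-1.6,0,-1.3],0.8],
    [[0,0,0],[-1.6,0,-1.3],0.8],
    [[0,0,0],[-1.6,0,-1.3],0.8],
    [[0,0,0],[-1.6,0,-1.3],0.8],
    [[0,0,0],[-1,0,-0.9],0.8],
    [[0,0,0],[0,0,0],0.8]
  ]
}}

```text
t: 19.52
ee_pos: [0.4491, -0.0389, 0.2952]
ee_rot: [0.275, 0.689, 0.589, -0.32]
ft_force: [-0.5, -0.1, -4.2]
gripper_width: 0.157
grip_force: 30.0
```

```bash
cat > p4.py <<'E'
from path import *
D=np.radians;MID=np.array([.551,.298,0]);h=np.array([np.cos(H2),np.sin(H2),0]);GZ=.069
def arc(d,dz=0,tilt=None):
    d=D(d);g=MID+h*(.045-(.132*np.cos(d)-GZ*np.sin(d)))+[0,0,.004+.132*np.sin(d)+GZ*np.cos(d)+dz]
    return pose(g,H2+np.pi,D(130)-d if tilt is None else D(tilt),0)
E
python3 - <<'E'
from p4 import *
s=sense();c=cur();q=np.array(s["joints"]);print(s["t"],s["ft_force"],c[0])
a=arc(55,.15);b=arc(55,.012)
pts=[c,a,b,arc(40),arc(20),arc(0)]
for u,v in zip(pts,pts[1:]):
    q,e,mj=seg(u,v,8,q);print(round(e,4),round(mj,3),q.round(2))
p,r=rows(*c,*a,14,.8);rows(p,r,*b,8,.8)
E
```

```text
19.525 [-0.50331335 -0.14255852 -4.20648095] [ 0.44914828 -0.03894872  0.29515105]
0.0 0.086 [ 0.44  0.42  1.24 -0.22  1.63  0.6 ]
0.0 0.03 [ 0.44  0.53  1.36 -0.22  1.4   0.65]
0.0 0.033 [ 0.29  0.4   1.58 -0.    1.16  0.44]
0.0 0.067 [ 0.05  0.32  1.8   0.41  0.99 -0.02]
0.0 0.07 [-0.18  0.43  1.9   0.85  1.03 -0.56]
[[[0.0,0.044,0.0],[1.7,0.3,-2.0],0.8],[[0.0,0.043,0.0],[1.8,0.4,-2.0],0.8],[[0.0,0.044,-0.001],[1.9,0.3,-1.9],0.8],[[0.0,0.043,0.0],[2.0,0.4,-1.7],0.8],[[0.0,0.044,0.0],[2.0,0.3,-1.7],0.8],[[0.0,0.043,0.0],[2.1,0.4,-1.7],0.8],[[0.0,0.044,-0.001],[2.2,0.3,-1.5],0.8],[[0.0,0.044,0.0],[2.3,0.4,-1.4],0.8],[[0.0,0.043,0.0],[2.3,0.3,-1.3],0.8],[[0.0,0.044,0.0],[2.3,0.4,-1.2],0.8],[[0.0,0.043,0.0],[2.5,0.4,-1.1],0.8],[[0.0,0.044,-0.001],[2.4,0.3,-1.1],0.8],[[0.0,0.043,0.0],[2.5,0.4,-0.9],0.8],[[0.0,0.044,0.0],[2.6,0.3,-0.8],0.8]] [0.5545 0.3221 0.2943] deg/row 2.4965454702041447 mm/row 26.823111266096014
[[[0.0,0.0,0.0],[0.4,0.0,1.7],0.8],[[0.0,0.0,0.0],[0.5,0.0,1.6],0.8],[[0.0,0.0,0.0],[0.4,0.0,1.7],0.8],[[0.0,0.0,0.0],[0.5,0.0,1.7],0.8],[[0.0,0.0,0.0],[0.4,0.0,1.7],0.8],[[0.0,0.0,0.0],[0.4,0.0,1.6],0.8],[[0.0,0.0,0.0],[0.5,0.0,1.7],0.8],[[0.0,0.0,0.0],[0.4,0.0,1.7],0.8]] [0.5544 0.3212 0.1558] deg/row 0.0020499949597503333 mm/row 17.291956417738767
```

Call:
{"op": "carry_out", "data": {
  "commands": [
    [[0,0.044,0],[1.7,0.3,-2],0.8],
    [[0,0.043,0],[1.8,0.4,-2],0.8],
    [[0,0.044,0],[1.9,0.3,-1.9],0.8],
    [[0,0.043,0],[2,0.4,-1.7],0.8],
    [[0,0.044,0],[2,0.3,-1.7],0.8],
    [[0,0.043,0],[2.1,0.4,-1.7],0.8],
    [[0,0.044,0],[2.2,0.3,-1.5],0.8],
    [[0,0.044,0],[2.3,0.4,-1.4],0.8],
    [[0,0.043,0],[2.3,0.3,-1.3],0.8],
    [[0,0.044,0],[2.3,0.4,-1.2],0.8],
    [[0,0.043,0],[2.5,0.4,-1.1],0.8],
    [[0,0.044,0],[2.4,0.3,-1.1],0.8],
    [[0,0.043,0],[2.5,0.4,-0.9],0.8],
    [[0,0.044,0],[2.6,0.3,-0.8],0.8],
    [[0,0,0],[0,0,0],0.8],
    [[0,0,0],[0,0,0],0.8]
  ]
}}

```text
t: 21.52
ee_pos: [0.554, 0.3211, 0.2916]
ee_rot: [0.085, 0.753, 0.645, -0.101]
ft_force: [0.0, -0.1, -2.6]
gripper_width: 0.156
grip_force: 30.0
```

```bash
python3 - <<'E'
from p4 import *
from ov import *
s=sense();c=cur();b=arc(55,.012);print(s["t"],s["ft_force"],c[0],arc(55,.15)[0])
rows(*c,*b,8,.8)
ims={n:snapshot(n) for n in("scene","side")}
g=c[0]-c[1].apply([0,0,.008])
def jp(d,gz=GZ):
    d=D(d);x=h*np.cos(d)-np.array([0,0,1])*np.sin(d);z=h*np.sin(d)+np.array([0,0,1])*np.cos(d);Rm=np.c_[x,np.cross(z,x),z];return g-Rm@[-.087,0,gz],Rm
# edge score: mean gradient magnitude along predicted bottom-face edges and body edges
for n,im in ims.items():
    gr=cv2.cvtColor(im,cv2.COLOR_RGB2GRAY).astype(np.float32);G=cv2.GaussianBlur(np.hypot(cv2.Sobel(gr,5,1,0),cv2.Sobel(gr,5,0,1)),(0,0),1)
    sc={}
    for d in range(20,100,5):
        o,Rm=jp(d);E=jugpts()[:12];t=np.linspace(0,1,40)[:,None]
        pts=np.concatenate([a+(b_-a)*t for a,b_ in E])@Rm.T+o;u=P(n,pts).astype(np.float32);sc[d]=round(float(cv2.remap(G,u[:,0],u[:,1],1).mean()),1)
    print(n,sc)
out=[]
for n,im in ims.items():
    bb=cv2.resize(im[:,:,::-1],None,fx=2,fy=2,interpolation=cv2.INTER_CUBIC).copy();overlay(n,bb,*jp(55));u=P(n,g)[0];x=int(np.clip(u[0]-95,0,370));y=int(np.clip(u[1]-110,0,200));out.append(bb[2*y:2*y+440,2*x:2*x+380])
cv2.imwrite("pics/pre.png",np.hstack(out))
E
```

```text
21.525 [ 0.04540954 -0.14531876 -2.58230995] [0.55399838 0.32108316 0.29163882] [0.55458965 0.32146588 0.29397744]
[[[0.0,0.0,0.0],[0.5,0.0,1.6],0.8],[[-0.001,0.001,-0.001],[0.4,0.0,1.7],0.8],[[0.0,0.0,0.0],[0.4,0.0,1.6],0.8],[[-0.001,0.001,0.0],[0.5,0.0,1.6],0.8],[[0.0,0.0,0.0],[0.4,0.0,1.7],0.8],[[0.0,0.001,-0.001],[0.5,0.1,1.6],0.8],[[-0.001,0.0,0.0],[0.4,0.0,1.6],0.8],[[0.0,0.0,0.0],[0.5,0.0,1.7],0.8]] [0.5549 0.3216 0.1558] deg/row 0.03686063072236321 mm/row 16.95790076675928
scene {20: 62.4, 25: 70.6, 30: 62.3, 35: 56.4, 40: 48.8, 45: 51.5, 50: 55.2, 55: 71.0, 60: 87.8, 65: 79.3, 70: 72.3, 75: 68.0, 80: 69.4, 85: 73.4, 90: 61.3, 95: 50.0}
side {20: 164.0, 25: 191.8, 30: 201.1, 35: 198.5, 40: 214.5, 45: 212.8, 50: 195.0, 55: 198.5, 60: 211.6, 65: 201.1, 70: 186.5, 75: 174.7, 80: 170.4, 85: 163.4, 90: 158.4, 95: 169.1}
```

Call:
{"op": "carry_out", "data": {
  "commands": [
    [[0,0,0],[0.5,0,1.6],0.8],
    [[0,0,0],[0.5,0,1.7],0.8],
    [[0,0,0],[0.5,0,1.6],0.8],
    [[0,0,0],[0.6,0,1.6],0.8],
    [[0,0,0],[0.5,0,1.7],0.8],
    [[0,0,0],[0.6,0,1.6],0.8],
    [[0,0,0],[0.5,0,1.6],0.8],
    [[0,0,0],[0.6,0,1.5],0.8],
    [[0,0,0],[0,0,0],0.8],
    [[0,0,0],[0,0,0],0.8]
  ]
}}

```text
t: 22.88
ee_pos: [0.556, 0.33, 0.1577]
ee_rot: [0.085, 0.753, 0.645, -0.099]
ft_force: [-0.0, -0.2, -3.9]
gripper_width: 0.152
grip_force: 30.0
```

Call:
{"op": "carry_out", "data": {
  "commands": [
    [[0,0,0],[0.1,0,0.3],0.8],
    [[0,0,0],[0.1,0,0.3],0.8],
    [[0,0,0],[0,0,0],0.8]
  ]
}}

```text
t: 23.25
ee_pos: [0.5555, 0.3301, 0.1507]
ee_rot: [0.085, 0.753, 0.645, -0.1]
ft_force: [-0.1, -0.5, -3.2]
gripper_width: 0.153
grip_force: 30.0
```

Call:
{"op": "carry_out", "data": {
  "commands": [
    [[0,0,0],[0.1,0,0.3],0.8],
    [[0,0,0],[0.1,0,0.3],0.8],
    [[0,0,0],[0,0,0],0.8]
  ]
}}

```text
t: 23.62
ee_pos: [0.5562, 0.3307, 0.146]
ee_rot: [0.085, 0.753, 0.645, -0.099]
ft_force: [-2.1, -0.9, 3.6]
gripper_width: 0.155
grip_force: 30.0
```

```bash
python3 - <<'E'
from p4 import *
s=sense();c=cur();g=c[0]-c[1].apply([0,0,.008]);print(s["ft_force"],g,"s",(g-MID)@h,"lat",np.cross(h,g-MID)[2], "s60,z60",.045-(.132*.5-GZ*.866),.004+.132*.866+GZ*.5)
print("yaw",np.degrees(np.arctan2(*c[1].as_matrix()[[1,0],1])),np.degrees(H2)+np.array([90,-90]))
E
```

```text
[-2.12704093 -0.92386008  3.60246054] [0.55654391 0.33271737 0.15368888] s 0.03515646979411859 lat -0.0002304050880540219 s60,z60 0.038754 0.152812
yaw -8.855944168802488 [171.30271113  -8.69728887]
```

```bash
python3 - <<'E'
from p4 import *
p,r=cur();off=arc(58)[1]
print("tilt err",(r.inv()*arc(55)[1]).as_rotvec())
out=[]
ds=np.linspace(57,0,15)[1:]
tot=[]
for i,d in enumerate(ds):
    T=arc(d,-.0005);
    w=np.round((r.inv()*T[1]).as_rotvec(),2)+0.;v=np.round(r.inv().apply(T[0]-p)*100,1)+0.
    tot.append([w.tolist(),v.tolist(),.8]);p=p+r.apply(v/100);r=r*R.from_rotvec(w)
print(str(tot).replace(' ',''));print(p,arc(0)[0])
E
```

```text
tilt err [-0.00012071  0.00047042 -0.00283454]
[[[0.0,0.04,0.0],[-1.3,0.0,0.7],0.8],[[0.0,0.07,0.0],[-0.9,0.0,0.4],0.8],[[0.0,0.07,0.0],[-0.9,0.0,0.5],0.8],[[0.0,0.07,0.0],[-0.9,0.0,0.4],0.8],[[0.0,0.07,0.0],[-0.9,0.0,0.4],0.8],[[0.0,0.07,0.0],[-0.9,0.0,0.5],0.8],[[0.0,0.07,0.0],[-0.9,0.0,0.4],0.8],[[0.0,0.07,0.0],[-0.9,0.0,0.4],0.8],[[0.0,0.08,0.0],[-1.0,0.0,0.5],0.8],[[0.0,0.07,0.0],[-0.9,0.0,0.4],0.8],[[0.0,0.07,0.0],[-0.9,0.0,0.4],0.8],[[0.0,0.07,0.0],[-0.9,0.0,0.5],0.8],[[0.0,0.07,0.0],[-0.9,0.0,0.4],0.8],[[0.0,0.07,0.0],[-0.9,0.0,0.4],0.8]]
[0.53853203 0.21676542 0.06670963] [0.53862197 0.21708358 0.06687164]
```

Half the arc first, then check the force.

Call:
{"op": "carry_out", "data": {
  "commands": [
    [[0,0.04,0],[-1.1,0,0.6],0.8],
    [[0,0.07,0],[-0.9,0,0.4],0.8],
    [[0,0.07,0],[-0.9,0,0.5],0.8],
    [[0,0.07,0],[-0.9,0,0.4],0.8],
    [[0,0.07,0],[-0.9,0,0.4],0.8],
    [[0,0.07,0],[-0.9,0,0.5],0.8],
    [[0,0,0],[0,0,0],0.8]
  ]
}}

```text
t: 24.5
ee_pos: [0.5481, 0.271, 0.1256]
ee_rot: [-0.041, 0.759, 0.648, 0.05]
ft_force: [-2.4, -3.2, 9.1]
gripper_width: 0.154
grip_force: 30.0
```

```bash
cat > st.py <<'E'
from p4 import *
s=sense();c=cur();g=c[0]-c[1].apply([0,0,.008]);sg=(g-MID)@h;z=g[2]
f=least_squares(lambda d:[.004+.132*np.sin(d[0])+GZ*np.cos(d[0])-z],[.3]);d=f.x[0]
print(s["t"],s["ft_force"].round(1),"s",sg.round(4),"z",z.round(4),"delta from z",np.degrees(d),"edge s",sg+.132*np.cos(d)-GZ*np.sin(d),"tilt->delta",np.degrees((c[1].inv()*arc(0)[1]).as_rotvec()).round(1),"lat",np.cross(h,g-MID)[2].round(4))
E
python3 st.py
```

```text
24.5 [-2.4 -3.2  9.1] s -0.0281 z 0.1335 delta from z 32.788475000399416 edge s 0.04547072627950625 tilt->delta [ 0.2 32.6 -0.2] lat -0.0012
```

Call:
{"op": "carry_out", "data": {
  "commands": [
    [[0,0.07,0],[-0.9,0,0.4],0.8],
    [[0,0.07,0],[-0.9,0,0.4],0.8],
    [[0,0.08,0],[-1,0,0.4],0.8],
    [[0,0.07,0],[-0.9,0,0.4],0.8],
    [[0,0.07,0],[-0.9,0,0.4],0.8],
    [[0,0.07,0],[-0.9,0,0.4],0.8],
    [[0,0,0],[0,0,0],0.8]
  ]
}}

```text
t: 25.38
ee_pos: [0.5401, 0.2272, 0.0839]
ee_rot: [-0.179, 0.731, 0.624, 0.209]
ft_force: [0.2, -1.3, 1.6]
gripper_width: 0.156
grip_force: 30.0
```

```bash
python3 st.py
```

```text
25.375 [ 0.2 -1.3  1.6] s -0.0758 z 0.0907 delta from z 7.991176398051225 edge s 0.045283574343938496 tilt->delta [ 0.1  8.1 -0.3] lat 0.0001
```

Call:
{"op": "carry_out", "data": {
  "commands": [
    [[0,0.07,0],[-0.9,0,0.4],0.8],
    [[0,0.07,0],[-0.8,0,0.4],0.8],
    [[0,0,0],[0,0,0],0.8]
  ]
}}

```text
t: 25.75
ee_pos: [0.5392, 0.2186, 0.069]
ee_rot: [-0.222, 0.714, 0.611, 0.26]
ft_force: [-0.2, 1.1, 2.5]
gripper_width: 0.153
grip_force: 30.0
```

```bash
python3 st.py
```

```text
25.75 [-0.2  1.1  2.5] s -0.0855 z 0.0752 delta from z 0.9380747073585733 edge s 0.04540141750505056 tilt->delta [ 0.1  0.  -0.2] lat -0.0003
```

Call:
{"op": "carry_out", "data": {
  "commands": [
    [[0,0,0],[-0.1,0,0.1],0.8],
    [[0,0,0],[-0.1,0,0.1],0.8],
    [[0,0,0],[0,0,0],0.8]
  ]
}}

```text
t: 26.12
ee_pos: [0.5397, 0.2188, 0.0689]
ee_rot: [-0.222, 0.713, 0.612, 0.26]
ft_force: [-9.6, -11.7, 22.9]
gripper_width: 0.154
grip_force: 30.0
```

```bash
python3 st.py
```

```text
26.125 [ -9.6 -11.7  22.9] s -0.0851 z 0.075 delta from z 0.8752648117717179 edge s 0.04579082637187768 tilt->delta [ 0.1 -0.   0.1] lat -0.0008
```

Call:
{"op": "carry_out", "data": {
  "commands": [
    [[0,0,0],[0.1,0,-0.1],0.8],
    [[0,0,0],[0.1,0,-0.1],0.8],
    [[0,0,0],[0,0,0],0.8],
    [[0,0,0],[0,0,0],1.8],
    [[0,0,0],[0,0,0],3],
    [[0,0,0],[0,0,0],5],
    [[0,0,0],[0,0,0],6],
    [[0,0,0],[0,0,0],6]
  ]
}}

```text
t: 27.12
ee_pos: [0.5382, 0.2189, 0.0681]
ee_rot: [-0.223, 0.714, 0.611, 0.259]
ft_force: [-0.0, 0.0, 0.2]
gripper_width: 0.635
grip_force: 0.0
```

Call:
{"op": "carry_out", "data": {
  "commands": [
    [[0,0,0],[0,0,-1],6],
    [[0,0,0],[0,0,-1.5],6],
    [[0,0,0],[0,0,-2],6],
    [[0,0,0],[0,0,-2],6],
    [[0,0,0],[0,0,-2],6],
    [[0,0,0],[0,0,-2],6],
    [[0,0,0],[0,0,-2],6],
    [[0,0,0],[0,0,-2],6],
    [[0,0,0],[0,0,-2],6],
    [[0,0,0],[0,0,0],6]
  ]
}}

```text
t: 28.38
ee_pos: [0.523, 0.1127, 0.1963]
ee_rot: [-0.221, 0.714, 0.611, 0.26]
ft_force: [0.1, -0.5, 0.0]
gripper_width: 0.682
grip_force: 0.0
```

```bash
python3 - <<'E'
from p4 import *
from ov import *
s=sense();print(s["t"],s["ft_force"],s["ee_pos"])
z=np.array([0,0,1.]);Rm=np.c_[h,np.cross(z,h),z];out=[]
for n,(x,y,w,hh) in (("scene",(255,195,175,185)),("side",(195,105,160,110))):
    im=snapshot(n);cv2.imwrite(f"pics/fin_{n}.png",im[:,:,::-1]);k=400/w
    b=cv2.resize(im[y:y+hh,x:x+w,::-1],None,fx=k,fy=k,interpolation=cv2.INTER_CUBIC)
    b=cv2.copyMakeBorder(b,0,max(0,425-b.shape[0]),0,0,cv2.BORDER_CONSTANT)[:425,:400]
    for a,c in jugpts():
        u=(P(n,np.array([a,c])@Rm.T+MID+[0,0,.004])-[x,y]+.5)*k;cv2.line(b,*[tuple(int(v*16) for v in q) for q in u],(0,0,255),1,shift=4)
    out.append(b)
cv2.imwrite("pics/fin.png",np.hstack(out))
E
```

```text
28.375 [ 0.11353659 -0.49076811  0.04288476] [0.52297235 0.11270444 0.19632879]
```

View pics/fin.png

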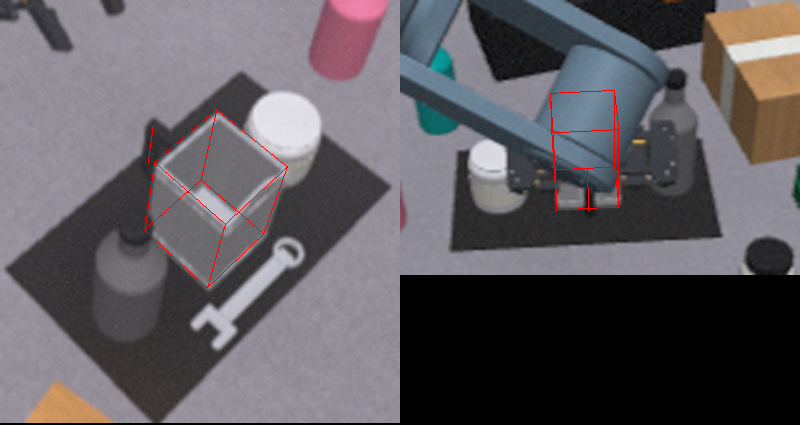

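The picture shows the jug upright on the mat. Its rim corners are at about (217,112), (287,165), (225,222) and (157,163), all on the predicted outline. The handle points right and the bottle, tin and spanner are untouched.

```bash
python3 -c "
from cell import *
print(job_done())"
```

```text
the job is handed in; nothing more can be done
None
```

The jug is standing right way up on the mat, midway between the bottle and the tin with its handle to the robot's right, and the job was handed in at about 28 s; during the first lift it swung about 50° in the grip but stayed held.

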